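Flip the attenuator module onto the test plate

ROBOT

A 6-joint arm with a two-finger parallel gripper is mounted at the origin on the work surface. World frame = base frame: x ahead of the robot, y to its left, z up, the work surface at z = 0. Lengths are in mm, angles in rad, forces in N, time in s.
With the tool pointing down it reaches from about 300 to 825 mm from the base axis. Payload 5.4 kg.
Tool frame: the origin (TCP) lies midway between the tips of the shut fingers; the grasp point (between the pads) lies 19 mm behind it; z points along the fingers, y is the line along which they close (so a half turn about z gives the same grasp; the last joint's range is limited). The gripper opens to 92 mm and grips with 3 to 60 N. Pads are 20 mm wide; open, the fingers measure 128 mm over their backs; the gripper's body (75 mm by 189 mm) begins 69 mm behind the grasp point.
Start: joints at [-1.556, 0.158, 1.597, -0, 1.386, -0.21], TCP at [128.151, -560.521, 214.601] pointing down, gripper open.
Joint ranges: [-2.91, 2.91], [-0.94, 2.29], [0.18, 2.7], [-1.29, 4.43], [0.17, 2.64], [-3, 3]. Speed limits (rad/s): [2.57, 2.57, 3.14, 3.14, 3.14, 3.14].

INTERFACE

Orientations are given as a unit quaternion [x, y, z, w].
In Python, from rig import robot gives the robot as it stands. The module is installed in compiled form; this text tells all that it offers.
- The arm moves only by the shell command python3 -m handwheel 'ROWS' [FORCE]. ROWS is JSON, one flat list of numbers, 7 for each row, row after row: the shift along the tool's x, y, z in units of 0.03 m (1.0 is 0.03 m), then the turn, a rotation vector about the tool's x, y, z in units of 60 degrees (1.0 is 60 degrees), then the opening, from -1 (shut) to 1 (fully open), so that 0 is half open. A call has 1 to 12 rows; each row shifts and turns the commanded pose from where the row before left it, along the tool's axes as they then stand; what a row does not reach is not made up. A row lasts 1/8 s, in which the tool goes at most 62.5 mm and 10.7 degrees, less where a joint would pass 70% of its speed; a pose out of reach is approached as far as the arm can. A call with a number of a shift or a turn outside -1 to 1 is refused whole. A call with a gripper value outside its range is refused whole. The fingers move at their own pace and stop on an object; FORCE is the grip in N (left out, the last holds). Time passes only in rows, so rows that do not move let the fingers close. It gives the time, the measured TCP pose, the force, the opening and the grip force at its end, in the units of the state.
- robot.state(): the state, without advancing time (a new reading comes with each control period).
- robot.read_camera(name): name is "scene" or "top" or "wrist"; returns a dict with "color" (480x640x3 uint8, blue, green, red), "vertical_fov" (degrees; the focal length in pixels is half the picture's height over the tangent of half this angle, whatever the lens; pixels are square), "cx", "cy" (the principal point, pixels), "k1" (the pictures are not rectified: a ray, as slopes to the right and down, at radius r is drawn at 1 + k1 r^2 times it, then the intrinsics apply), "origin" and "orientation" of the camera in the world; the wrist camera has in their place "mount" (4x4, takes a point from camera to tool coordinates, whose origin is the TCP and whose axes are the flange's). Camera axes: x right, y up, looking along -z (the intrinsics and any distortion apply to the point x, -y, -z); pixel columns grow to the right and rows downward; lengths in mm; the calibration is good to about 2 mm. A picture is of the moment at which its call begins: read the wrist's pose just before it. There is no depth.
- robot.job_done(): hands the job in; it is judged then, once.
The state is a dict: "time": time; "joints": joint angles; "qd": joint speeds; "joint_torque": joint torques, N m; "ee_pos": TCP position; "orientation": TCP orientation; "wrist_force": force on the tool from outside, world axes, zero at the start; "ft_torque": the same for the moment, N m; "opening": finger opening in mm; "grasp_force": force on a finger pad.
Only numpy, scipy, OpenCV 4.12 (cv2) and the standard library are available. Lean on these libraries where they do the work, as an engineer would, in place of code of your own. Each camera call takes 0.05 s, during which the arm holds its last target. There are 200 camera calls.

TASK

The finned attenuator module must lie upside down, flat on the aluminium test plate in front of its fixture block, so that its contacts face up. Do not grip or lift it: with the fingertips gently push it over the bench until its square front edge butts against the nearest edge of the plate, then push on, forward and up from beneath its overhanging back, so that it tips up against that edge, stands on its front and falls over onto the plate. Leave the terminator, the adapter and the power brick where they stand.

Things in the scene. Friction and masses are not known exactly. Their poses are not given: they have to be found in the camera images.
- module: Loose black flat box, bright fin stripes on top, 80 (x) by 100 (y) by 30 mm, 0.2 to 0.4 kg. Origin: centre of underside; z out of the finned top; x to its square front face, turned up to 0.25 rad from plate x. Its back overhangs: a 45 degree bevel from x -14 mm at the underside out to x -40 mm at z 26 mm: a tilted fingertip reaches under it. 12 mm connector stubs at both y ends, axis at z 15 mm.
- module_front (a point): Middle of the module's lower front edge: (40, 0, 0) mm in the module's frame; at the start 20 to 60 mm short of the plate.
- module_back (a point): Middle of the lower edge of the module's overhanging back: (-40, 0, 26) mm in the module's frame.
- plate: Test plate fixed to the bench: aluminium, 200 (its x) by 260 (its y) by 6 mm, a tan insulating pad flush in its top; from x = +45 mm to its far end a finned fixture block 140 mm wide, 60 mm high over the bench. Origin: centre of its underside; x points to the robot's left (world +y) turned -0.15 to 0.45 rad from it.
- plate_edge (a point): Middle of the plate's upper edge on the module's side: (-100, 0, 6) mm in the plate's frame and with its axes. The edge runs along y; the free top of the plate reaches 145 mm from it in +x.
- terminator: Loose black cylinder standing upright, 32 mm across, 65 mm high with its neck, bystander on the robot's side of the plate. Origin: centre of its underside.
- adapter: Loose steel coaxial adapter standing upright, 22 mm across, 34 mm high, bystander beyond the plate. Origin: centre of its underside.
- power_brick: Loose grey box 70 by 45 by 30 mm, bystander beyond the module. Origin: centre of its underside.
Mind the look-alikes: they are no part of the job. Several things have the shape of the module; the one meant has the colours described above.

How it is judged:
By the outcome, as a careful person would: the job done as asked, in the order asked, and still so for the second after the job is handed in, with the robot touching nothing.
It also fails if it takes over 48 s, if anything falls off the work surface, if the arm or the gripper's body presses on something with over 40 N, if the wrist force passes 120 N, or if a joint passes its speed limit or range.

## Working session

There is one attempt and no reset: what is moved stays moved. The work goes in short steps, Python scripts to look and compute and a shell command to move; the robot and the scene stay as the last step left them, time stands still between calls to the robot, and variables do not carry over. Pictures are saved under pics/ and viewed, at most 10 in all, crops included, and the job is handed in when it is done.

```bash
mkdir -p pics; cat > h.py <<'E'
import numpy as np, cv2
from scipy.spatial.transform import Rotation as R
from rig import robot
def cam(n):
    s=robot.state(); c=robot.read_camera(n); return c,s
def ray(c,u,v):
    f=240/np.tan(np.radians(c["vertical_fov"])/2)
    d=np.array([(u-c["cx"])/f,(v-c["cy"])/f]); p=d.copy()
    for _ in range(20): p=d/(1+c["k1"]*(p@p))
    r=np.array([p[0],-p[1],-1.]); return np.array(c["origin"]), R.from_quat(c["orientation"]).apply(r)
def at(c,u,v,z):
    o,r=ray(c,u,v); return o+r*(z-o[2])/r[2]
E
python3 - <<'E'
from h import *
import pickle
print(robot.state())
for n in("top","scene"):
    c,s=cam(n); cv2.imwrite(f"pics/{n}0.png",c["color"]); pickle.dump(c,open(f"{n}0.pkl","wb"))
    print({k:v for k,v in c.items() if k!="color"})
E
```

```text
{'time': 0.0, 'joints': array([-1.55608390e+00,  1.59014010e-01,  1.59822049e+00,  2.64391257e-05,
        1.38619477e+00, -2.10092048e-01]), 'qd': array([ 0.00141122,  0.00149984,  0.00021591,  0.00102198, -0.00047658,
        0.00017599]), 'joint_torque': array([-1.76520458e-03, -3.85572803e+01, -3.22111416e+01,  6.99153892e-02,
        3.77298659e-02, -1.42690742e-04]), 'ee_pos': array([ 128.15945232, -559.90126977,  213.64448942]), 'orientation': array([ 9.93689371e-01,  1.12163231e-01,  1.02497207e-04, -9.12659531e-04]), 'wrist_force': array([ 0.32236043, -0.36217397,  0.57300781]), 'ft_torque': array([-0.05961964, -0.01288696, -0.01552668]), 'grasp_force': 0.0, 'opening': 91.704360803408}
{'vertical_fov': 57.84910087087991, 'cx': 313.95846345232775, 'cy': 246.3882208593635, 'k1': -0.04149570555784345, 'origin': array([496.72995159,  48.51473045, 945.44873363]), 'orientation': array([-0.02692428,  0.04586183,  0.71588388, -0.6961911 ])}
{'vertical_fov': 47.56769255845227, 'cx': 324.3816170719119, 'cy': 238.2120694469179, 'k1': -0.039260550940110134, 'origin': array([1227.43403594, -339.69489712,  672.29552057]), 'orientation': array([0.36761664, 0.21679039, 0.46155702, 0.77770499])}
```

View pics/top0.png

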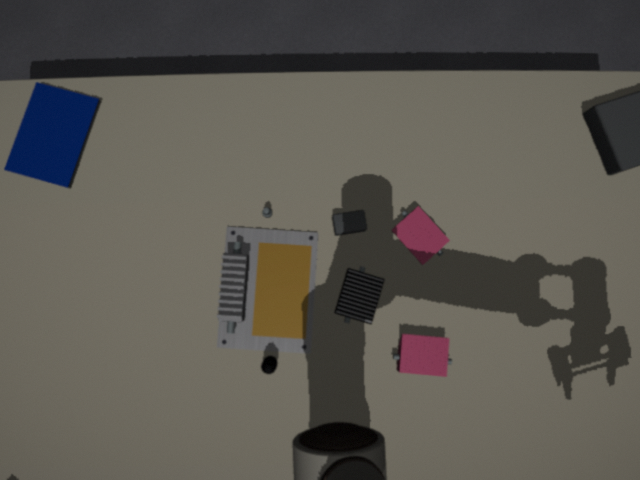

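View pics/scene0.png

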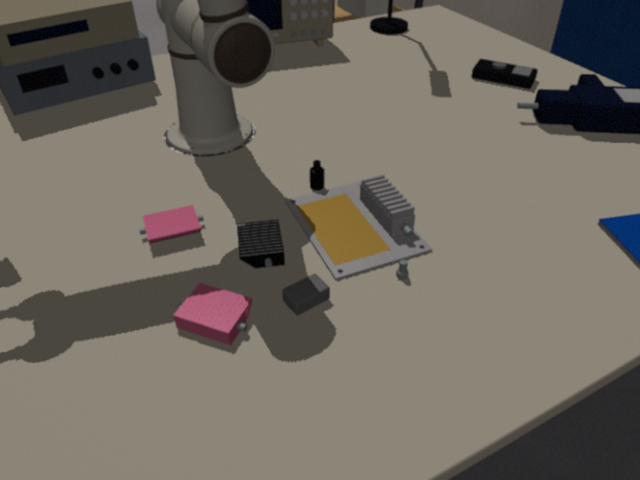

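The top view shows the module at about (360,295), the plate's near edge from (318,232) to (307,350), the brick at (350,222), the terminator at (270,362), and pink look-alikes at (420,235) and (424,355). I'll enlarge it.

```bash
python3 - <<'E'
from h import *
import pickle
c=pickle.load(open("top0.pkl","rb"))
im=c["color"][205:385,210:460]
im=cv2.resize(im,None,fx=3.2,fy=3.2,interpolation=cv2.INTER_CUBIC)
im=(255*(im/255.)**.5).astype('uint8')
cv2.imwrite("pics/crop.png",im)
E
```

```text
(no output)
```

View pics/crop.png

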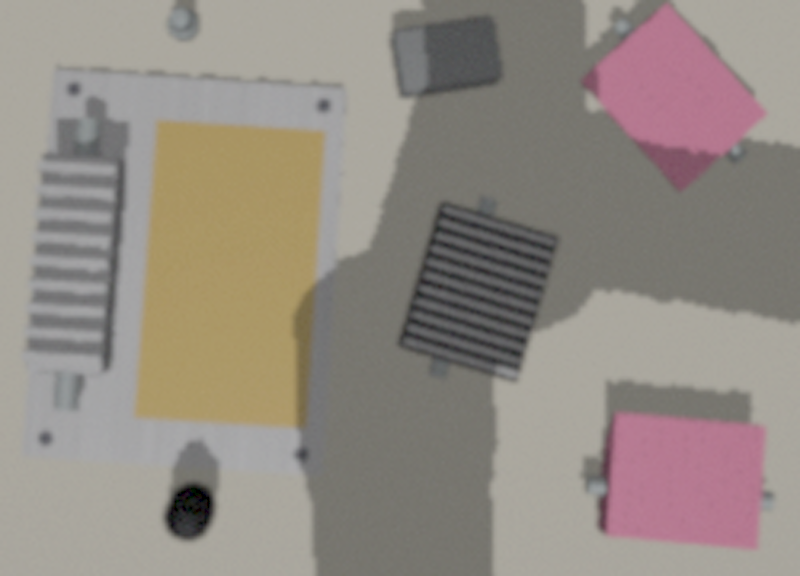

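The crop shows module top corners at (441,203), (557,237), (517,380), (400,346), and plate corners at (57,67), (345,86), (318,474), (25,455).

```bash
cat > m.py <<'E'
from h import *
import pickle
c=pickle.load(open("top0.pkl","rb"))
P=lambda u,v,z:at(c,210+u/3.2,205+v/3.2,z)
ff,bf,bn,fn=[P(*q,30)for q in[(441,203),(557,237),(517,380),(400,346)]]
fl,nl,nr,fr=[P(*q,6)for q in[(57,67),(345,86),(318,474),(25,455)]]
n=np.linalg.norm
print("module",ff,bf,bn,fn); print("sizes y",n(ff-fn),n(bf-bn),"x",n(ff-bf),n(fn-bn))
print("plate",fl,nl,nr,fr,"x",n(fl-nl),n(fr-nr),"y",n(nl-nr),n(fl-fr))
mx=(ff+fn-bf-bn)/2; px=(fl+fr-nl-nr)/2
a=lambda v:np.arctan2(v[1],v[0])
# average with the y-dirs
my=(fn+bn-ff-bf)/2; py=(nr+fr-nl-fl)/2
am=(a(mx)+a(-my)+0)/1
print("module x yaw",a(mx),a(my)-np.pi/2,a(-my)+np.pi/2,"plate",a(px),a(-py)+np.pi/2)
print("mod centre",(ff+bf+bn+fn)/4,"plate centre",(fl+nl+nr+fr)/4)
for nm,q,z in[("brick",(447,57),30),("term",(190,511),60),("adapter",(183,20),34),("pinkfar",(670,97),30),("pinknear",(685,480),30)]:print(nm,P(*q,z))
for q in [(580,82),(680,192),(765,113),(612,413),(605,535),(765,427),(758,548)]:print(P(*q,25))
m=robot.read_camera("wrist");print(m["mount"])
E
python3 m.py
```

```text
module [542.27603402 -47.60794132  30.        ] [ 517.63179062 -123.64385736   30.        ] [425.13109114 -93.20396869  30.        ] [449.58783568 -17.33010475  30.        ]
sizes y 97.5082022149586 97.38052283188475 x 79.92996472086267 79.71810071632738
plate [643.24879869 208.27323115   6.        ] [625.1054987  12.5503167   6.       ] [365.70585516  38.299879     6.        ] [384.00811323 232.1347426    6.        ] x 196.562047646227 194.69701332183146 y 260.67453851373756 260.33652207808717
module x yaw 1.2581709933825074 1.2539715785182755 1.2539715785182752 plate 1.4775116283648888 1.4754304609023385
mod centre [483.65668787 -70.44646803  30.        ] plate centre [504.51706644 122.81454236   6.        ]
brick [639.61500214 -55.25900111  30.        ]
term [353.02349893 119.33095028  60.        ]
adapter [668.24592676 119.84209469  34.        ]
pinkfar [ 608.86750516 -204.12896152   30.        ]
pinknear [ 356.75870068 -200.88792693   30.        ]
[ 621.19711987 -144.90004236   25.        ]
[ 545.30063528 -208.79761125   25.        ]
[ 596.95874422 -269.81458991   25.        ]
[ 401.16137598 -155.90642793   25.        ]
[ 322.61937887 -147.68589702   25.        ]
[ 388.36426117 -257.4798674    25.        ]
[ 310.21352862 -248.52117583   25.        ]
[[-7.71080942e-04  9.63831561e-01  2.66511026e-01  7.54667785e+01]
 [ 9.99999700e-01  7.61416800e-04  1.39593357e-04 -4.81145030e-01]
 [-6.83814895e-05  2.66511054e-01 -9.63831859e-01 -1.70417988e+02]
 [ 0.00000000e+00  0.00000000e+00  0.00000000e+00  1.00000000e+00]]
```

```bash
python3 -m handwheel '[0,0,0,0,0,-0.15,0.3, 0,0,0,0,0,-0.15,0.3, 0,0,0,0,0,-0.15,0.3, 0,0,0,0,0,-0.15,0.3, 0,0,0,0,0,-0.15,0.3, 0,0,0,0,0,-0.15,0.3, 0,0,0,0,0,-0.15,0.3, 0,0,0,0,0,-0.15,0.3]'
python3 -m handwheel '[0.93,0.64,0.3,0,0,0,0.3, 0.93,0.64,0.3,0,0,0,0.3, 0.93,0.64,0.3,0,0,0,0.3, 0.93,0.64,0.3,0,0,0,0.3, 0.93,0.64,0.3,0,0,0,0.3, 0.93,0.64,0.3,0,0,0,0.3, 0.93,0.64,0.3,0,0,0,0.3, 0.93,0.64,0.3,0,0,0,0.3, 0.93,0.64,0.3,0,0,0,0.3, 0.93,0.64,0.3,0,0,0,0.3, 0.93,0.64,0.3,0,0,0,0.3, 0.93,0.64,0.3,0,0,0,0.3]'
cat > rel.py <<'E'
# TCP in plate frame: u = mm past plate edge, v = lateral (tool +y, from edge middle), z; tilt of tool z forward, yaw error
from h import *
s=robot.state(); E0=np.array([495.4,25.4,0]); a=1.4765
u=np.array([np.cos(a),np.sin(a),0]); w=np.array([np.sin(a),-np.cos(a),0])
p=np.array(s["ee_pos"])-E0; r=R.from_quat(s["orientation"]).as_matrix()
print("t",round(s["time"],2),"u,w,z",np.round([p@u,p@w,p[2]],1),"tilt",np.round(np.degrees(np.arctan2(r[:,2]@u,-r[2,2])),1),
 "y·u,y·z",np.round([r[:,1]@u,r[2,1]],3),"F(u,w,z)",np.round([s["wrist_force"]@u,s["wrist_force"]@w,s["wrist_force"][2]],1),"op",round(s["opening"],1))
E
python3 rel.py
```

```text
time: 1.15
ee_pos: [128.2, -560.3, 214.2]
orientation: [0.736, 0.677, 0.0, -0.0]
wrist_force: [-0.2, 0.4, -0.2]
opening: 59.7
grasp_force: 0.0
time: 2.65
ee_pos: [388.0, -246.6, 106.2]
orientation: [0.738, 0.675, 0.0, -0.0]
wrist_force: [0.4, -1.6, 0.2]
opening: 59.6
grasp_force: 0.0
t 2.65 u,w,z [-280.9  -81.3  106.2] tilt 0.0 y·u,y·z [ 0.005 -0.   ] F(u,w,z) [-1.5  0.6  0.2] op 59.6
```

```bash
python3 -m handwheel '[0.92,0.65,0,0,0,0,0.3, 0.92,0.65,0,0,0,0,0.3, 0.92,0.65,0,0,0,0,0.3, 0.92,0.65,0,0,0,0,0.3, 0,0,0.62,0,0,0,0.3, 0,0,0.62,0,0,0,0.3, 0,0,0.62,0,0,0,0.3, 0,0,0.62,0,0,0,0.3, 0,0,0.62,0,0,0,0.3, 0,0,0,0,0,0,0.3]' >/dev/null
python3 rel.py
```

```text
t 3.9 u,w,z [-170.4   -5.8   12.1] tilt 0.1 y·u,y·z [ 0.005 -0.003] F(u,w,z) [-0.7 -0.3 -0.1] op 59.5
```

```bash
python3 -m handwheel '[0.2,0.02,0,0,0,0,0.3, 0.2,0.02,0,0,0,0,0.3, 0.2,0.02,0,0,0,0,0.3, 0.2,0.02,0,0,0,0,0.3, 0.2,0.02,0,0,0,0,0.3, 0.2,0,0,0,0,0,0.3, 0.2,0,0,0,0,0,0.3, 0.2,0,0,0,0,0,0.3, 0.2,0,0,0,0,0,0.3, 0.2,0,0,0,0,0,0.3, 0.2,0,0,0,0,0,0.3, 0.2,0,0,0,0,0,0.3]' >/dev/null
python3 rel.py
python3 - <<'E'
from h import *
a=[]
for n in("top","scene"):
    c,s=cam(n); im=c["color"]
    im=im[200:380,210:450] if n=="top" else im[150:330,190:430]
    a.append((255*(cv2.resize(im,(400,300),interpolation=cv2.INTER_CUBIC)/255.)**.5).astype('uint8'))
cv2.imwrite("pics/p1.png",np.hstack(a))
E
```

```text
t 5.4 u,w,z [-98.8  -1.7  13.6] tilt -0.0 y·u,y·z [ 0.005 -0.   ] F(u,w,z) [-4.5 -0.1  2.6] op 59.3
```

View pics/p1.png

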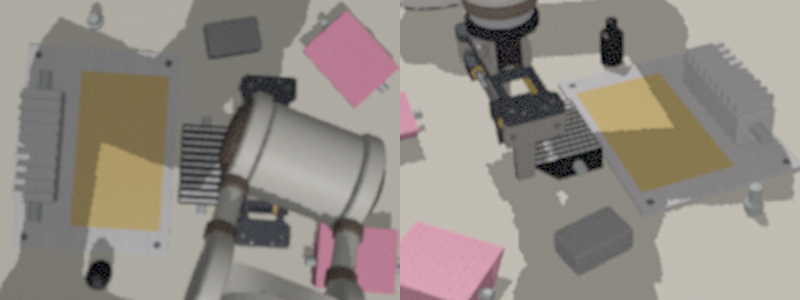

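The module is now square to the plate, with its front (x≈181) a few mm short of the plate edge (x≈175). I'll keep pushing gently until it butts.

```bash
for i in 1; do python3 -m handwheel '[0.08,0,0,0,0,0,0.3, 0.08,0,0,0,0,0,0.3, 0,0,0,0,0,0,0.3]'>/dev/null; done; python3 rel.py; python3 -m handwheel '[0.08,0,0,0,0,0,0.3, 0,0,0,0,0,0,0.3]'>/dev/null; python3 rel.py;  python3 -m handwheel '[0.08,0,0,0,0,0,0.3, 0,0,0,0,0,0,0.3]'>/dev/null; python3 rel.py
```

```text
t 5.88 u,w,z [-94.   -2.   13.3] tilt 0.0 y·u,y·z [ 0.005 -0.001] F(u,w,z) [-1.6 -0.4  1.4] op 59.7
t 6.12 u,w,z [-91.6  -2.   13.4] tilt 0.0 y·u,y·z [ 0.005 -0.001] F(u,w,z) [-0.5  0.1  0.2] op 59.5
t 6.38 u,w,z [-90.3  -1.9  13.6] tilt -0.1 y·u,y·z [ 0.005 -0.001] F(u,w,z) [-6.2 -1.2  0.2] op 59.5
```

```bash
python3 -m handwheel '[-0.8,0,0,0,0,0,0.3, -0.8,0,0,0,0,0,0.3, 0,0,0,0,0.15,0,0.3, 0,0,0,0,0.15,0,0.3, 0,0,0,0,0.15,0,0.3, 0,0,0,0,0.15,0,0.3, 0,0,0,0,0.15,0,0.3, 0,0,0,0,0,0,0.3]'>/dev/null; python3 rel.py; python3 -c "
from h import *
print(np.round(robot.state()['joints'],2))"
```

```text
t 7.38 u,w,z [-138.2   -2.1   11.9] tilt 45.1 y·u,y·z [ 0.002 -0.003] F(u,w,z) [ 0.  -0.2 -0.2] op 59.7
[-0.85  0.57  1.74  0.54  1.46 -0.99]
```

```bash
python3 -m handwheel '[0.31,0,0.31,0,0,0,0.3, 0.31,0,0.31,0,0,0,0.3, 0.31,0,0.31,0,0,0,0.3, 0.31,0,0.33,0,0,0,0.3, 0,0,0,0,0,0,0.3]'>/dev/null; python3 rel.py;python3 -m handwheel '[0.06,0,0.07,0,0,0,0.3,0,0,0,0,0,0,0.3]'>/dev/null; python3 rel.py; python3 -m handwheel '[0.06,0,0.07,0,0,0,0.3,0,0,0,0,0,0,0.3]'>/dev/null; python3 rel.py
cat > pic.py <<'E'
from h import *
import sys
a=[]
c,s=cam("scene"); im=c["color"][150:300,200:400]
im=(255*(cv2.resize(im,(800,600),interpolation=cv2.INTER_CUBIC)/255.)**.5).astype('uint8')
cv2.imwrite(f"pics/{sys.argv[1]}.png",im)
E
python3 pic.py p2
```

```text
t 8.0 u,w,z [-83.2  -2.1  13.3] tilt 45.0 y·u,y·z [ 0.007 -0.   ] F(u,w,z) [0.4 0.2 0.9] op 59.8
t 8.25 u,w,z [-82.   -1.6  13. ] tilt 45.0 y·u,y·z [0.005 0.   ] F(u,w,z) [-0.3 -0.1 -0.4] op 59.6
t 8.5 u,w,z [-80.   -1.2  12.6] tilt 44.9 y·u,y·z [0.004 0.001] F(u,w,z) [-3.9 -0.4 -0.6] op 59.7
```

View pics/p2.png

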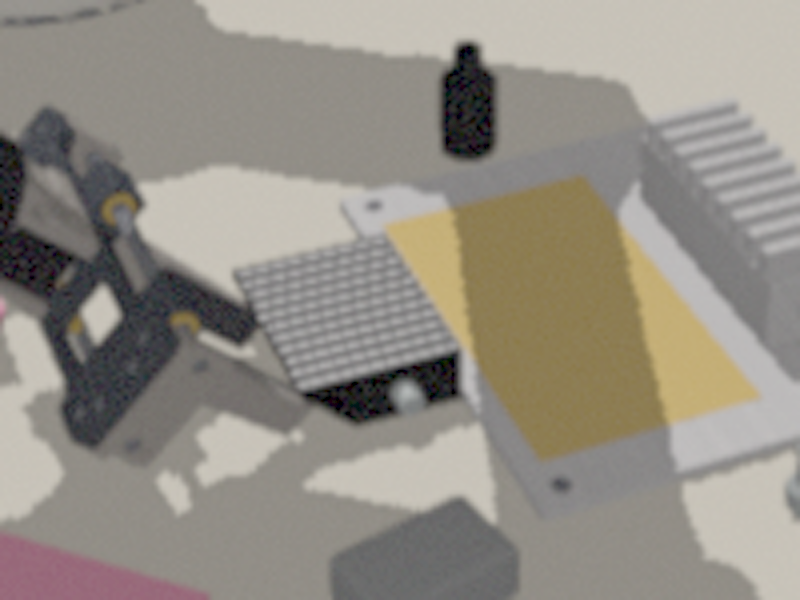

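The picture shows the module butted on the plate edge at x≈460–390 and the fingertips flush under the bevel at (300,400). Next I slide a little further under it, then turn the tool and module about the front edge.

```bash
python3 -m handwheel '[0,0,0.13,0,0,0,0.3, 0.14,0,-0.105,0,-0.0625,0,0.3, 0.14,0,-0.105,0,-0.0625,0,0.3, 0.14,0,-0.105,0,-0.0625,0,0.3, 0.14,0,-0.105,0,-0.0625,0,0.3, 0.14,0,-0.105,0,-0.0625,0,0.3, 0.14,0,-0.105,0,-0.0625,0,0.3]'>/dev/null; python3 rel.py
python3 pic.py p3
```

```text
t 9.43 u,w,z [-67.6  -1.7  40.3] tilt 22.3 y·u,y·z [0.005 0.   ] F(u,w,z) [-4.7 -1.4  2. ] op 59.4
```

View pics/p3.png

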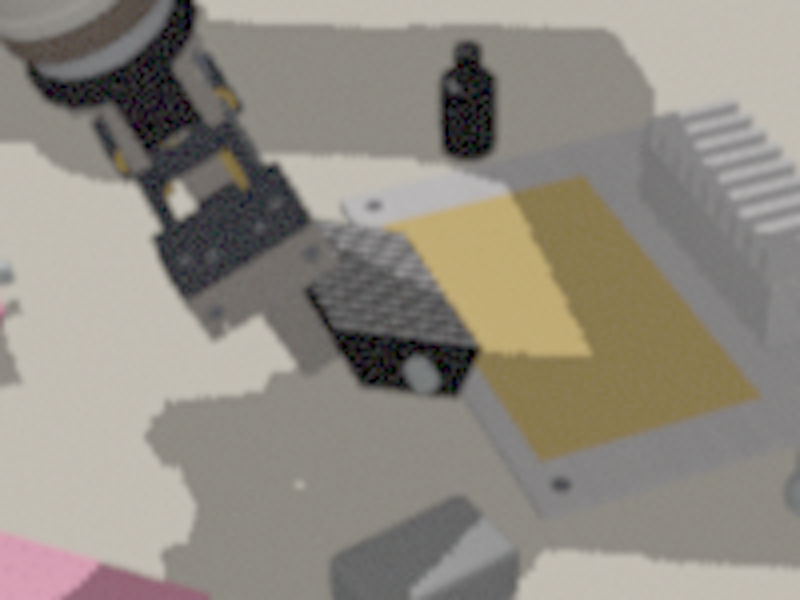

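The module is tilted about 25° with its front against the edge at (470,370), and the fingers are flush on the bevel. I'll continue the turn.

```bash
python3 -m handwheel '[0.14,0,-0.105,0,-0.0625,0,0.3, 0.14,0,-0.105,0,-0.0625,0,0.3, 0.14,0,-0.105,0,-0.0625,0,0.3, 0.14,0,-0.105,0,-0.0625,0,0.3, 0.14,0,-0.105,0,-0.0625,0,0.3, 0.14,0,-0.105,0,-0.0625,0,0.3,0,0,0,0,0,0,0.3]'>/dev/null; python3 rel.py
python3 -m handwheel '[0.04,0,0.18,0,0,0,0.3,0.04,0,0.18,0,0,0,0.3,0.04,0,0.18,0,0,0,0.3,0.04,0,0.18,0,0,0,0.3,0.04,0,0.18,0,0,0,0.3]'>/dev/null; python3 rel.py
python3 pic.py p4
```

```text
t 10.35 u,w,z [-45.6  -2.2  63.8] tilt 0.1 y·u,y·z [ 0.007 -0.001] F(u,w,z) [-2.   0.8  1.1] op 59.7
t 10.97 u,w,z [-41.   -2.2  36.2] tilt 0.1 y·u,y·z [ 0.003 -0.001] F(u,w,z) [-0.2 -0.2  0.3] op 59.4
```

View pics/p4.png

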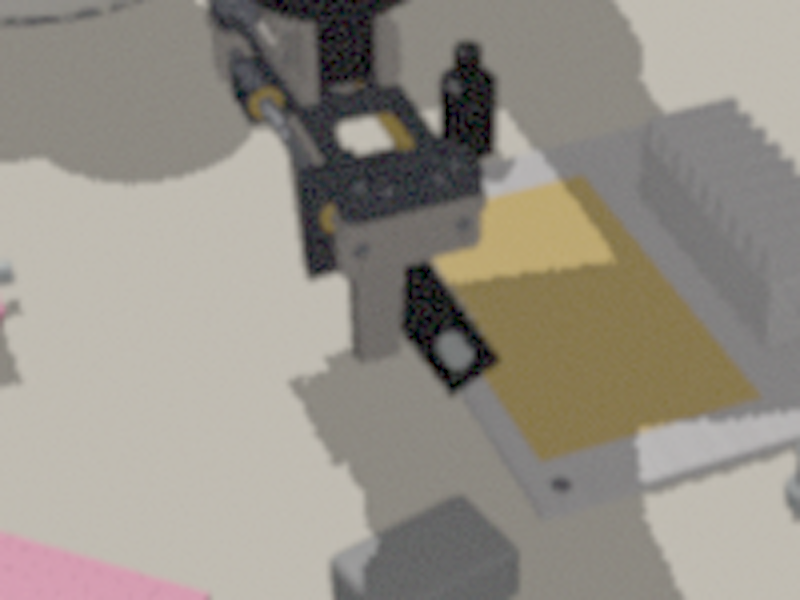

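The module is at about 48°, with the vertical fingers behind the bevel/underside edge at (405,330). I'll push forward slowly.

```bash
python3 -m handwheel '[0.1,0,0.05,0,0,0,0.3,0.1,0,0.05,0,0,0,0.3,0.1,0,0,0,0,0,0.3,0.1,0,0,0,0,0,0.3,0.1,0,0,0,0,0,0.3,0.1,0,-0.05,0,0,0,0.3,0.1,0,-0.05,0,0,0,0.3,0.1,0,-0.05,0,0,0,0.3]'>/dev/null; python3 rel.py
python3 pic.py p5
```

```text
t 12.03 u,w,z [-16.8  -1.9  38.5] tilt -0.0 y·u,y·z [0.005 0.   ] F(u,w,z) [-2.8  0.2  0.2] op 60.1
```

View pics/p5.png

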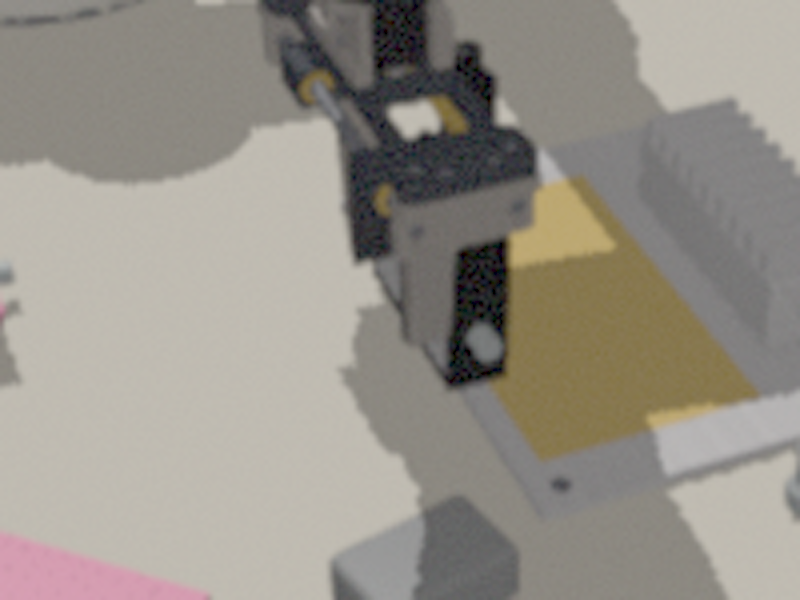

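It now stands at about 80° against the edge near (450,380). I'll keep pushing to take it past balance.

```bash
python3 -m handwheel '[0.1,0,-0.1,0,0,0,0.3,0.1,0,-0.1,0,0,0,0.3,0.1,0,0,0,0,0,0.3,0.1,0,0,0,0,0,0.3]'>/dev/null; python3 rel.py; python3 -m handwheel '[0.1,0,0,0,0,0,0.3,0.1,0,0,0,0,0,0.3,0.1,0,0,0,0,0,0.3]'>/dev/null; python3 rel.py;  python3 -m handwheel '[0.1,0,0,0,0,0,0.3,0.1,0,0,0,0,0,0.3,0,0,0,0,0,0,0.3]'>/dev/null; python3 rel.py
python3 pic.py p6
```

```text
t 12.57 u,w,z [-4.6 -1.6 44.7] tilt -0.0 y·u,y·z [0.005 0.001] F(u,w,z) [-0.  -0.   1.8] op 59.6
t 12.95 u,w,z [ 4.6 -2.3 44.1] tilt 0.0 y·u,y·z [ 0.005 -0.   ] F(u,w,z) [ 0.7 -0.8  0.6] op 59.7
t 13.32 u,w,z [10.5 -2.2 44.3] tilt 0.0 y·u,y·z [ 0.005 -0.   ] F(u,w,z) [-0.8 -0.6 -0. ] op 59.9
```

View pics/p6.png

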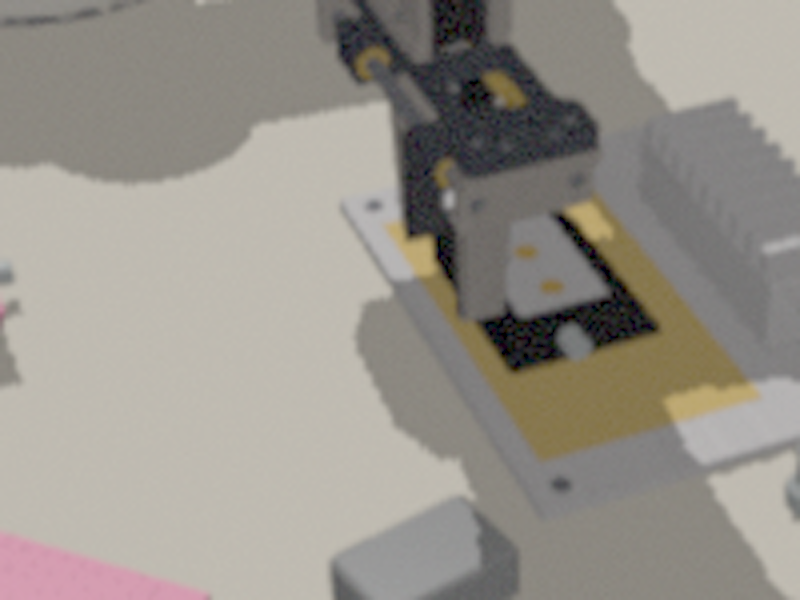

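The module lies flat on the plate, contacts up, at (570,300). I'll raise the arm clear and take a last look.

```bash
python3 -m handwheel '[-0.3,0,-0.3,0,0,0,0.3,-0.6,0,-0.6,0,0,0,0.3,-0.8,0,-0.8,0,0,0,0.3,-0.9,0,-0.8,0,0,0,0.3,-0.9,0,-0.8,0,0,0,0.3,-0.9,0,-0.8,0,0,0,0.3,-0.9,0,0,0,0,0,0.3,0,0,0,0,0,0,0.3,0,0,0,0,0,0,0.3]'>/dev/null; python3 rel.py
python3 - <<'E'
from h import *
a=[]
for n in("top","scene"):
    c,s=cam(n); im=c["color"]
    im=im[200:380,210:450] if n=="top" else im[150:330,190:430]
    a.append((255*(cv2.resize(im,(400,300),interpolation=cv2.INTER_CUBIC)/255.)**.5).astype('uint8'))
cv2.imwrite("pics/p7.png",np.hstack(a))
E
```

```text
t 14.5 u,w,z [-148.4   -1.7  167.3] tilt 0.0 y·u,y·z [ 0.005 -0.   ] F(u,w,z) [ 0.6  0.2 -0.3] op 59.8
```

View pics/p7.png

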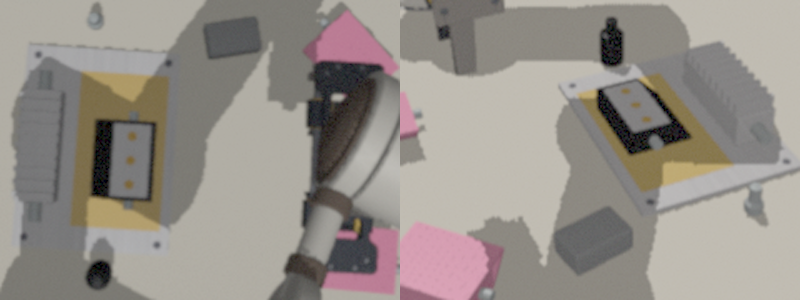

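The module lies flat and fully on the plate at (125,160) in the top view, contacts up and clear of the block. The bystanders haven't moved.

```bash
python3 -c "
from rig import robot
print(robot.job_done())"
```

```text
the job is handed in; nothing more can be done
None
```

The job is handed in: the module was pushed to the plate edge, tipped over it, and lies flat upside down on the plate with its contacts up, the bystanders unmoved, after about 14.5 s.

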